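Lay the missing shake in a nest-box roof

TASK

One wooden shake (roof shingle) is missing from the second course of the nest box's roof. Take the loose shake that fills the gap, leave the narrow one on the bench, and lay it on the slope above the gap, thin end uphill and its thick end already lapping over the course below. Then slide it down between its neighbours until its thick end lies on the pencil line, flush with theirs, flat and straight.

Things in the scene. Friction and masses are not known exactly. Their poses are not given: they have to be found in the camera images.
- nest_box: Low wooden bird nest box with three round holes in its front, about 225 x 262 mm, fixed to the bench. Origin on the bench under its middle, z up, x to its high back. Its plywood roof deck (250 mm up the slope, 300 mm wide, pitch 22 degrees) falls towards -x; its surface is 118 mm above the bench at the eave, 212 mm at the upper edge.
- second_course: Fixed second course of tapered shakes on the roof, with a gap 72 mm wide in its middle. Origin: mid-gap on the pencil line, on the first course's upper face. x up the slope (17 degrees above level), y along the line, z out of the slope. The shakes beside the gap reach from x = 0 (thick ends, upper face at z = 15 mm) to x = 120 mm (thin ends, upper face at z = 5 mm).
- first_course_top (a point): Upper edge of the first course, mid-gap, 60 mm up from the pencil line. In the gap the first course's flat face runs from here down past the line. Uphill of here is a 5 mm step down to the bare deck; a shake laid with its thick end uphill of this edge would catch on it. Friction holds a laid shake where it is let go.
- gap_top (a point): Point on the bare deck mid-gap, level with the thin ends of the neighbouring shakes, 120 mm up the slope from the pencil line; here the deck meets the second course's plane z = 0. Uphill of it the deck rises 0.083 mm above that plane per mm and ends about 80 mm farther up.
- wide_shake: Loose tapered wooden shake 120 mm long, 62 mm wide, about 90 g: fills the gap with 5 mm free on each side. Origin: middle of its flat underside; x points along it from the thick end (15 mm thick, x = -60 mm) to the thin end (5 mm, x = +60 mm), z up. Starts on the bench, underside down. Its centre of mass lies 10 mm from the middle towards the thick end.
- wide_shake_butt (a point): Lower edge of the wide shake's thick end, at mid-width.
- wide_shake_head (a point): Lower edge of the wide shake's thin end, at mid-width.
- narrow_shake: The other loose shake on the bench, same length and taper but only 36 mm wide: too narrow for the gap. Origin and axes as for the wide shake.
Not all that is in view belongs to the job. Leave any purple or turquoise look-alike of the wide_shake alone.

How it is judged:
On the way:
1. The wide shake lies in the upper part of the gap, thin end uphill, its thick end lapping over the first course but still above the pencil line (x of wide_shake_butt in the frame of second_course between 0.01 and 0.062 m and y of wide_shake_butt in the frame of second_course between -0.012 and 0.012 m and z of wide_shake_butt in the frame of second_course between -0.004 and 0.008 m), for 0.2 s.
At the end, for the whole second after the job is handed in: The wide shake lies at rest in the gap, underside on the first course (within 4 mm), flat (0.06 rad) and straight (0.075 rad), the lower edge of its thick end within 5 mm of the pencil line and within 10 mm of the gap's middle (x of wide_shake_butt in the frame of second_course between -0.005 and 0.005 m and y of wide_shake_butt in the frame of second_course between -0.01 and 0.01 m and z of wide_shake_butt in the frame of second_course between -0.004 and 0.004 m and angle between the z axis of wide_shake and the z axis of second_course, either way round below 0.06 rad and angle between the x axis of wide_shake and the x axis of second_course, either way round below 0.075 rad and linear speed of wide_shake below 0.01 m/s); the robot touches nothing.
It fails at once if the narrow shake is lifted off the bench (height (world z) of narrow_shake above 0.05 m).
It also fails if it takes over 50 s, if anything falls off the work surface, if the arm or the gripper's body presses on something with over 40 N, if the wrist force passes 120 N, or if a joint passes its speed limit or range.

ROBOT

A 6-joint arm with a two-finger parallel gripper is mounted at the origin on a cart in front of the work surface, level with it; the furniture and walls round the work are solid. World frame = base frame: x ahead of the robot, y to its left, z up, the work surface at z = 0. Lengths are in m, angles in rad, forces in N, time in s.
With the tool pointing down it reaches from about 0.25 to 0.725 m from the base axis. Payload 4 kg.
Tool frame: the origin (TCP) lies where the fingers leave the gripper's body, on its centre line; the fingertips stand 73 mm ahead of it and the grasp point (between the pads) lies 54 mm ahead of it (bot.tips_ahead is the z of the fingertips in the tool frame, in m); z points along the fingers, y is the direction in which the jaws open and shut (so a half turn about z gives the same grasp; the last joint's range is limited). The gripper opens to 85 mm and grips with 20 to 120 N. Pads are 22 mm wide; open, the fingers measure 114 mm over their backs; the gripper's body (76 mm by 85 mm) begins 54 mm behind the grasp point. The pads swing forward as they close: fully open they stand 13 mm farther back than shut.
Start: joints at [1.136, 0.241, 0.005, 1.335, 0, 1.571], TCP at [0.211, 0.453, 0.304] pointing down, gripper open.
Joint ranges: [-2.72, 2.72], [-1.05, 1.87], [-1.09, 1.28], [-1.99, 2.15], [-1.42, 1.44], [-3.14, 3.14]. Speed limits (rad/s): [2.79, 2.79, 3.14, 3.14, 3.14, 3.14].

INTERFACE

Orientations are given as a unit quaternion [x, y, z, w].
In Python, from workcell import readout, camera, get_calibration, order, bot gives the robot as it stands.
- The arm moves only by the tool send_rows, never from a script. Its argument "moves" is a list of rows, each a list of 3 entries, a list of its own where there are three numbers: the shift along the tool's x, y, z in mm, then the turn, a rotation vector about the tool's x, y, z in rad, then the finger opening in mm, from 0 to 85.4. In form: [[[dx, dy, dz], [ax, ay, az], grip], ...]. A call has 1 to 12 rows; each row is the pose to reach, as a shift and turn from the pose measured when the call began, along the tool's axes at that moment; what a row does not reach only later rows make up. A row lasts 1/12 s, in which the tool goes at most 41.7 mm and 7.16 degrees, less where a joint would pass 70% of its speed; a pose out of reach is approached as far as the arm can. A call with a gripper value outside its range is refused whole. The fingers move at their own pace and stop on an object; the grip force is fixed at half the most. Time passes only in rows, so rows that repeat a pose let the fingers close. It gives the time, the measured TCP pose, the force and the opening at its end, in the units of the state.
- readout.get_obs(): the state, without advancing time (a new reading comes with each control period).
- camera(name): name is "scene" or "top" or "wrist"; returns the picture (480x640x3 uint8, red, green, blue); there is no depth.
- get_calibration(name): a dict with "fx", "fy", "cx", "cy" (pixels), "R" (3x3) and "t" (3): a world point X has camera coordinates R X + t. Camera axes: x right, y down, z forward; pixel columns grow to the right and rows downward; lengths in m; the calibration is good to about 2 mm. A picture is of the moment at which its call begins: read the wrist's pose just before it. get_calibration takes no time and is no camera call; for the wrist camera it gives the pose at the moment of the call.
- order.job_done(): hands the job in, once; it reports no verdict.
The state is a dict: "clock": time; "joint_pos": joint angles; "joint_vel": joint speeds; "tau": joint torques, N m; "eef_pos": TCP position; "tool_rot": TCP orientation; "ft_force": force on the tool from outside, world axes, zero at the start; "ft_torque": the same for the moment, N m; "grip_width": finger opening in m.
Only numpy, scipy, OpenCV 4.12 (cv2) and the standard library are available. Lean on these libraries where they do the work, as an engineer would, in place of code of your own. Each camera call takes 0.05 s, during which the arm holds its last target. There are 200 camera calls.

## Working session

There is one attempt and no reset: what is moved stays moved. The work goes in short steps, Python scripts to look and compute and a tool call to move; the robot and the scene stay as the last step left them, time stands still between calls to the robot, and variables do not carry over. Pictures are saved under pics/ and viewed, about 8 in all and at most 12, crops included, and the job is handed in when it is done.

Besides the shell and the picture viewer there is one more tool, called after "Call:" as a command line: name --argument value ..., lists and objects as JSON in quotes. send_rows: Moves the arm, as the interface text tells. Its arguments: {"type":"object","properties":{"moves":{"type":"array","items":{"type":"array"}}},"required":["moves"]}

```bash
mkdir -p pics; ls; python3 - <<'E'
from workcell import readout, camera, get_calibration
import cv2
for n in ("scene","top"):
    cv2.imwrite(f"pics/{n}0.png",camera(n)[:,:,::-1])
    c=get_calibration(n);print(n,c)
o=readout.get_obs();print(o)
E
```

```text
pics
scene {'fx': 459.6020555407048, 'fy': 459.6020555407048, 'cx': 316.6910846078395, 'cy': 239.18986705937576, 'R': array([[ 0.66039287, -0.7508668 ,  0.0089613 ],
       [-0.42741533, -0.38567341, -0.81766262],
       [ 0.61741185,  0.53614837, -0.57562796]]), 't': array([-0.44238327,  0.25699403,  0.89120754])}
top {'fx': 564.0896186346633, 'fy': 564.0896186346633, 'cx': 328.06216766718904, 'cy': 232.77040224690023, 'R': array([[ 0.00234702, -0.99963609,  0.02687324],
       [-0.98974973, -0.00615948, -0.14267984],
       [ 0.14279345, -0.02626291, -0.98940401]]), 't': array([-0.19845235,  0.49387272,  1.36802668])}
{'clock': 0.1, 'joint_pos': array([1.13599875e+00, 2.41361501e-01, 3.83087848e-03, 1.33519519e+00,
       1.88106151e-05, 1.57083122e+00]), 'joint_vel': array([-1.35433321e-03, -2.28440085e-03,  3.02172503e-03,  1.27162786e-04,
       -1.03594156e-03,  5.86743285e-05]), 'tau': array([ 9.07138565e-04, -3.73136866e+01,  2.53010666e+01,  1.08337234e-02,
        1.11390650e-04,  1.26883924e-05]), 'eef_pos': array([0.2104251 , 0.45308253, 0.30307921]), 'tool_rot': array([ 2.15707316e-01,  9.76457589e-01, -9.40009427e-04, -2.17253205e-04]), 'ft_force': array([ 0.52575814,  0.67544839, -0.04085201]), 'ft_torque': array([ 0.01480379, -0.03514486, -0.05741567]), 'grip_width': 0.08534838250677676}
```

View pics/top0.png

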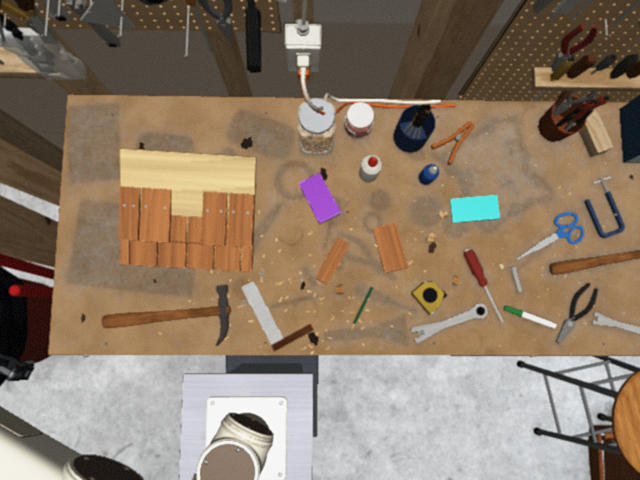

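View pics/scene0.png

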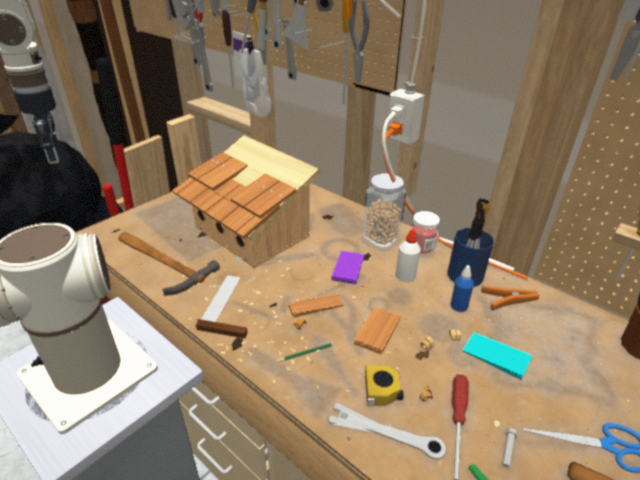

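Top: wide shake at about (391,248), narrow at (332,260), roof gap at columns 172–203, rows 190–243. Enlarged crops come next, for corners and taper.

```bash
python3 - <<'E'
import cv2, numpy as np
t=cv2.imread("pics/top0.png");s=cv2.imread("pics/scene0.png")
a=cv2.resize(t[140:280,110:270],(480,420),interpolation=cv2.INTER_CUBIC)  #x3
b=cv2.resize(t[215:280,365:415],(200,260),interpolation=cv2.INTER_CUBIC) #x4
c=cv2.resize(s[300:360,345:410],(260,240),interpolation=cv2.INTER_CUBIC) #x4
m=np.zeros((560,760,3),np.uint8); m[:420,:480]=a; m[:260,490:690]=b; m[270:510,490:750]=c
cv2.imwrite("pics/m1.png",m)
hsv=cv2.cvtColor(t,cv2.COLOR_BGR2HSV)
for p in [(391,248),(385,235),(332,260),(360,250),(390,280),(187,205),(187,225),(187,250),(155,225)]: print(p,hsv[p[1],p[0]])
E
```

```text
(391, 248) [ 13 161 170]
(385, 235) [ 12 155 168]
(332, 260) [ 13 154 177]
(360, 250) [ 15 102 155]
(390, 280) [ 15 102 160]
(187, 205) [ 20  94 223]
(187, 225) [ 16 132 168]
(187, 250) [ 13 147 144]
(155, 225) [ 13 152 194]
```

View pics/m1.png

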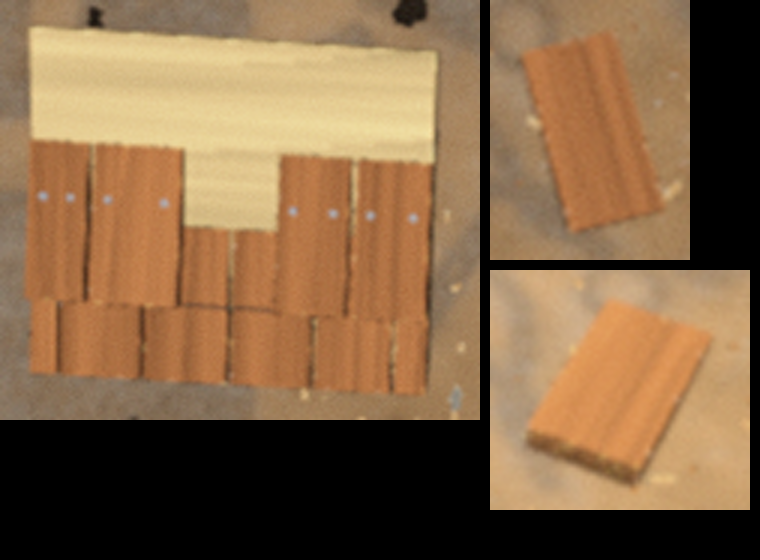

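```bash
cat > h.py <<'E'
import numpy as np, cv2
from scipy.spatial.transform import Rotation as Rn
def ray(c,u,v,z):
    R,t=np.array(c["R"]),np.array(c["t"]); C=-R.T@t
    d=R.T@np.array([(u-c["cx"])/c["fx"],(v-c["cy"])/c["fy"],1]); return C+d*(z-C[2])/d[2]
def proj(c,X):
    p=np.array(c["R"])@X+c["t"]; return np.array([c["fx"]*p[0]/p[2]+c["cx"],c["fy"]*p[1]/p[2]+c["cy"]])
E
python3 - <<'E'
from h import *
from workcell import get_calibration
np.set_printoptions(precision=4,suppress=True)
c=get_calibration("top"); print("cam",-c["R"].T@c["t"])
t=cv2.imread("pics/top0.png");h=cv2.cvtColor(t,cv2.COLOR_BGR2HSV)
m=((h[:,:,1]>128)&(h[:,:,0]<18)&(h[:,:,2]>120)).astype(np.uint8)
m=cv2.morphologyEx(m,cv2.MORPH_OPEN,np.ones((3,3)))
for nm,(x0,x1) in dict(narrow=(310,355),wide=(365,415)).items():
    mm=np.zeros_like(m);mm[215:290,x0:x1]=m[215:290,x0:x1]
    cs,_=cv2.findContours(mm,cv2.RETR_EXTERNAL,cv2.CHAIN_APPROX_NONE);k=max(cs,key=cv2.contourArea)
    P=np.array([ray(c,*q,0.010)[:2] for q in k[:,0]],np.float32)
    r=cv2.minAreaRect(P*1000); print(nm,r,cv2.boxPoints(r))
f=lambda x,y:(x/3+110,y/3+140)
for nm,p,z in [("deckL",(30,27),.212),("deckR",(436,52),.212),("gtL",(185,150),.1817),("gtR",(279,155),.1817),("gbL",(181,305),.161),("gbR",(277,315),.161),("penL",(181,306),.1466),("penR",(276,309),.1466),("fctL",(185,227),.164),("fctR",(277,230),.164),("eaveL",(30,372),.12),("eaveR",(428,393),.12)]:
    print(nm,ray(c,*f(*p),z))
E
```

```text
cam [ 0.2939 -0.1594  1.4293]
narrow ((428.6417236328125, -207.3082275390625), (38.34468078613281, 120.02009582519531), 61.6389045715332) [[ 366.7272 -195.673 ]
 [ 472.3415 -252.6857]
 [ 490.5562 -218.9435]
 [ 384.942  -161.9307]]
wide ((461.9247131347656, -355.7894287109375), (121.13943481445312, 64.55734252929688), 14.350686073303223) [[ 395.2445 -339.5305]
 [ 411.2454 -402.0735]
 [ 528.6049 -372.0483]
 [ 512.604  -309.5054]]
deckL [0.6535 0.2679 0.212 ]
deckR [ 0.6375 -0.0301  0.212 ]
gtL [0.5687 0.1586 0.1817]
gtR [0.5655 0.0886 0.1817]
gbL [0.4545 0.1619 0.161 ]
gbR [0.4474 0.0901 0.161 ]
penL [0.4556 0.1656 0.1466]
penR [0.4537 0.0938 0.1466]
fctL [0.5134 0.1607 0.164 ]
fctR [0.5116 0.0917 0.164 ]
eaveL [0.4072 0.2853 0.12  ]
eaveR [ 0.3924 -0.0198  0.12  ]
```

Sizes check out: shake 121×64.6 mm, deck width 298 mm, gap 70–72 mm. Estimates:

| Item | Position (m) | Yaw |
|---|---|---|
| Wide shake | (0.462, −0.356) | 14.3°, thick end towards the robot |
| Pencil-line origin | (0.455, 0.129, 0.147) | −3.1° |

First I'll transit toward the shake.

```bash
cat >> h.py <<'E'
def frame(yaw,pitch=0,flip=0):
    """tool R: tool x along yaw (uphill), pitched up by pitch about its y, z into surface; flip = half turn about tool z"""
    R=Rn.from_euler('ZY',[yaw,-pitch],degrees=True)*Rn.from_euler('x',180,degrees=True)
    return R*Rn.from_euler('z',180,degrees=True) if flip else R
def delta(o,pos,R):
    R0=Rn.from_quat(o["tool_rot"]); d=R0.inv().apply(np.array(pos)-o["eef_pos"])*1000; r=(R0.inv()*R).as_rotvec()
    print("row",np.round(d,1),np.round(r,4),"rows>=",max(np.linalg.norm(d)/41.7,np.degrees(np.linalg.norm(r))/7.16).round(1))
YB=-3.1; O=np.array([.455,.1292,.1466]); RC=Rn.from_euler('ZY',[YB,-17],degrees=True)
def course(x,y,z): return O+RC.apply([x,y,z])
E
python3 - <<'E'
from h import *
from workcell import readout,bot
o=readout.get_obs()
print(bot.tips_ahead)
delta(o,[.36,-.10,.30],Rn.from_quat(o["tool_rot"]))
E
```

```text
0.0726
row [-368.6 -438.6    3.9] [0. 0. 0.] rows>= 13.7
```

Call:
send_rows --moves '[[[-368,-438,4],[0,0,0],85],[[-368,-438,4],[0,0,0],85],[[-368,-438,4],[0,0,0],85],[[-368,-438,4],[0,0,0],85],[[-368,-438,4],[0,0,0],85],[[-368,-438,4],[0,0,0],85],[[-368,-438,4],[0,0,0],85],[[-368,-438,4],[0,0,0],85],[[-368,-438,4],[0,0,0],85],[[-368,-438,4],[0,0,0],85],[[-368,-438,4],[0,0,0],85],[[-368,-438,4],[0,0,0],85]]'

```text
clock: 1.1
eef_pos: [0.3405, -0.0313, 0.3005]
tool_rot: [0.216, 0.976, -0.001, 0.0]
ft_force: [0.7, 1.4, -0.2]
grip_width: 0.0849
```

```bash
python3 - <<'E'
from h import *
from workcell import readout,bot
o=readout.get_obs()
print(o["clock"],o["joint_pos"],o["eef_pos"])
u=np.array([np.cos(np.radians(14.3)),np.sin(np.radians(14.3))])
g=np.array([.462,-.356])+.034*u
print(g)
for f in (0,1): delta(o,[*g,.22],frame(14.3,0,f))
E
```

```text
1.1 [-0.09064847 -0.07419599 -0.3526516   1.29246645 -0.00155532  0.34425763] [ 0.34047724 -0.03130916  0.3004504 ]
[ 0.49494653 -0.34760203]
row [-273.3 -221.6   80.9] [-2.0000e-04  2.0000e-03  2.4571e+00] rows>= 19.7
row [-273.3 -221.6   80.9] [-1.600e-03 -1.000e-04 -6.845e-01] rows>= 8.7
```

Call:
send_rows --moves '[[[-273,-222,81],[0,0,-0.684],85],[[-273,-222,81],[0,0,-0.684],85],[[-273,-222,81],[0,0,-0.684],85],[[-273,-222,81],[0,0,-0.684],85],[[-273,-222,81],[0,0,-0.684],85],[[-273,-222,81],[0,0,-0.684],85],[[-273,-222,81],[0,0,-0.684],85],[[-273,-222,81],[0,0,-0.684],85],[[-273,-222,81],[0,0,-0.684],85],[[-273,-222,81],[0,0,-0.684],85],[[-273,-222,81],[0,0,-0.684],85],[[-273,-222,81],[0,0,-0.684],85]]'

```text
clock: 2.1
eef_pos: [0.4938, -0.3474, 0.2187]
tool_rot: [-0.124, 0.992, 0.0, -0.001]
ft_force: [-1.4, -0.2, 0.5]
grip_width: 0.0847
```

```bash
python3 - <<'E'
from h import *
from workcell import readout,camera,get_calibration
np.set_printoptions(precision=4,suppress=True)
o=readout.get_obs(); c=get_calibration("wrist")
t=camera("wrist")[:,:,::-1]; cv2.imwrite("pics/w1.png",t)
print(o["eef_pos"],o["clock"],-c["R"].T@c["t"],c["R"][2])
h=cv2.cvtColor(t,cv2.COLOR_BGR2HSV)
m=((h[:,:,1]>128)&(h[:,:,0]<18)&(h[:,:,2]>100)).astype(np.uint8)
m=cv2.morphologyEx(m,cv2.MORPH_OPEN,np.ones((7,7)))
cs,_=cv2.findContours(m,cv2.RETR_EXTERNAL,cv2.CHAIN_APPROX_NONE)
for k in sorted(cs,key=cv2.contourArea)[-3:]:
    P=np.array([ray(c,*q,0.010)[:2] for q in k[:,0]],np.float32)
    print(cv2.contourArea(k),cv2.boundingRect(k)); r=cv2.minAreaRect(P*1000);print(r,cv2.boxPoints(r))
E
```

```text
[ 0.4938 -0.3474  0.2187] 2.1 [ 0.414  -0.3692  0.2892] [ 0.3068  0.0782 -0.9486]
2782.5 (0, 0, 42, 102)
((431.30059814453125, -562.76806640625), (26.3077449798584, 59.94715118408203), 89.83605194091797) [[ 401.2895 -575.8361]
 [ 461.2364 -576.0076]
 [ 461.3117 -549.7   ]
 [ 401.3648 -549.5285]]
8543.0 (446, 105, 167, 148)
((428.99969482421875, -208.06814575195312), (40.135009765625, 124.47772216796875), 59.68526077270508) [[ 365.142  -193.9767]
 [ 472.5993 -256.8068]
 [ 492.8574 -222.1596]
 [ 385.4001 -159.3295]]
14149.5 (269, 92, 94, 166)
((463.3755187988281, -356.8901672363281), (118.60968780517578, 63.31937026977539), 14.245171546936035) [[ 398.1036 -340.7972]
 [ 413.6848 -402.1696]
 [ 528.6474 -372.9831]
 [ 513.0663 -311.6107]]
```

View pics/w1.png

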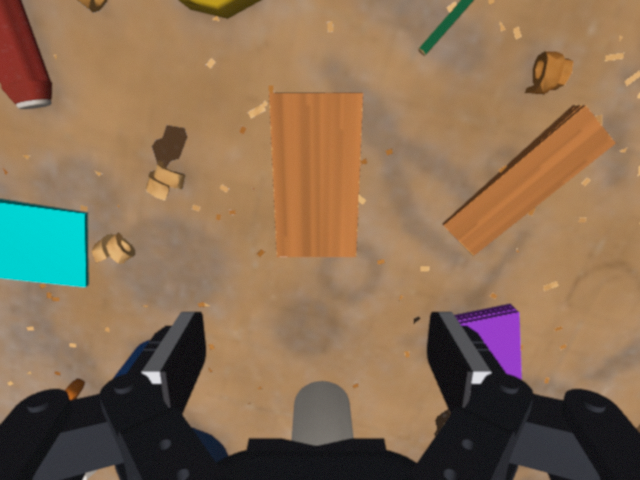

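The wrist view shows the wide shake at (269–362, 92–257). Its thick end is at the top, towards the robot, because it looks wider there. That gives centre (0.463, −0.357) and 14.25°, matching the top view. The fingertips are near (203,312) and (428,312), so I'll use those pixels to check the real tip reach.

```bash
python3 - <<'E'
from h import *
from workcell import readout,get_calibration
o=readout.get_obs(); c=get_calibration("wrist"); R=Rn.from_quat(o["tool_rot"])
for z in (.0596,.066,.0726,.079):
    print(z,[proj(c,o["eef_pos"]+R.apply([x,s*.0427,z])).round() for s in (-1,1) for x in (-.011,.011)])
u=np.array([np.cos(np.radians(14.25)),np.sin(np.radians(14.25))])
g=np.array([.463,-.3563])+.034*u; print(g)
delta(o,[*g,.09],frame(14.25,0,1))
E
```

```text
0.0596 [array([211., 358.]), array([206., 308.]), array([429., 357.]), array([435., 307.])]
0.066 [array([215., 348.]), array([210., 299.]), array([425., 348.]), array([430., 299.])]
0.0726 [array([219., 339.]), array([214., 292.]), array([421., 339.]), array([425., 292.])]
0.079 [array([222., 330.]), array([218., 285.]), array([417., 330.]), array([421., 285.])]
[ 0.49595385 -0.34793079]
row [ -2.   -1.6 129.6] [ 0.0002 -0.0017  0.0007] rows>= 3.1
```

The tips sit about 60 mm ahead when open, so 73 mm is the shut value. At 62 mm opening I expect about 67 mm, so I'll descend to TCP z ≈ 0.069.

Call:
send_rows --moves '[[[-2,-2,40],[0,0,0],85],[[-2,-2,80],[0,0,0],85],[[-2,-2,115],[0,0,0],85],[[-2,-2,140],[0,0,0],85],[[-2,-2,150],[0,0,0],85],[[-2,-2,150],[0,0,0],85],[[-2,-2,150],[0,0,0],85]]'

```text
clock: 2.73
eef_pos: [0.4966, -0.3477, 0.0712]
tool_rot: [-0.125, 0.992, -0.0, -0.0]
ft_force: [0.3, 0.3, -0.2]
grip_width: 0.0851
```

Call:
send_rows --moves '[[[0,0,0],[0,0,0],68],[[0,0,0],[0,0,0],55],[[0,0,0],[0,0,0],50],[[0,0,0],[0,0,0],50],[[0,0,0],[0,0,0],50],[[0,0,0],[0,0,0],50],[[0,0,0],[0,0,0],50]]'

```text
clock: 3.32
eef_pos: [0.4999, -0.3501, 0.0771]
tool_rot: [-0.125, 0.992, -0.004, 0.004]
ft_force: [-0.5, -0.9, 14.4]
grip_width: 0.0501
```

The grip failed: the fingers closed to 50 mm and rode up onto the shake (14 N). I'll reopen, rise and look.

Call:
send_rows --moves '[[[0,0,-10],[0,0,0],85],[[0,0,-25],[0,0,0],85],[[0,0,-50],[0,0,0],85],[[0,0,-90],[0,0,0],85],[[0,0,-110],[0,0,0],85],[[0,0,-110],[0,0,0],85],[[0,0,-110],[0,0,0],85]]'

```text
clock: 3.9
eef_pos: [0.5001, -0.3502, 0.1909]
tool_rot: [-0.125, 0.992, -0.006, 0.006]
ft_force: [-0.3, -0.3, -0.1]
grip_width: 0.0849
```

```bash
cat > shake.py <<'E'
from h import *
from workcell import readout,camera,get_calibration
import sys
np.set_printoptions(precision=4,suppress=True)
o=readout.get_obs(); c=get_calibration("wrist")
t=camera("wrist")[:,:,::-1]; cv2.imwrite(f"pics/{sys.argv[1]}.png",t)
print(o["eef_pos"],o["clock"],o["grip_width"])
h=cv2.cvtColor(t,cv2.COLOR_BGR2HSV)
m=((h[:,:,1]>128)&(h[:,:,0]<18)&(h[:,:,2]>100)).astype(np.uint8)
m=cv2.morphologyEx(m,cv2.MORPH_OPEN,np.ones((7,7)))
cs,_=cv2.findContours(m,cv2.RETR_EXTERNAL,cv2.CHAIN_APPROX_NONE)
for k in sorted(cs,key=cv2.contourArea)[-2:]:
    P=np.array([ray(c,*q,0.010)[:2] for q in k[:,0]],np.float32)
    print(cv2.contourArea(k),cv2.boundingRect(k)); r=cv2.minAreaRect(P*1000);print(r)
E
python3 shake.py w2
```

```text
[ 0.5001 -0.3502  0.1909] 3.9 0.08486662238307503
9990.5 (471, 94, 169, 165)
((430.61676025390625, -208.3289031982422), (39.402854919433594, 122.58116149902344), 58.68330001831055)
17772.5 (274, 77, 106, 185)
((463.5719299316406, -357.00592041015625), (118.313232421875, 63.43556213378906), 14.663620948791504)
```

View pics/w2.png

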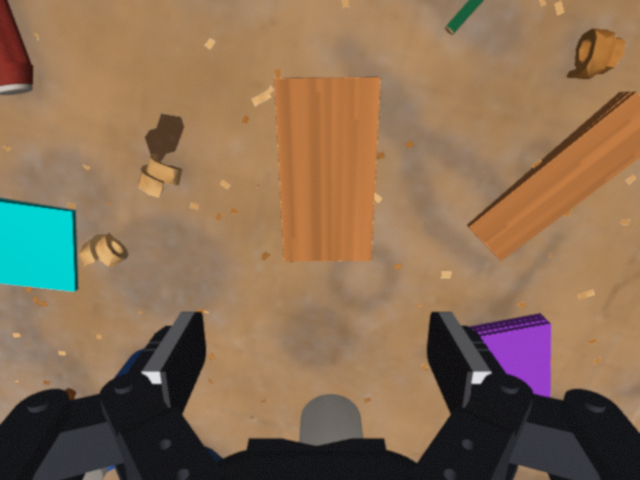

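The shake hasn't moved: centre (0.4635, −0.3567), ~14.4°. I'll regrasp slightly thicker (25 mm from the middle) and deeper, with the tips about 1 mm off the bench.

```bash
python3 - <<'E'
from h import *
from workcell import readout
o=readout.get_obs()
u=np.array([np.cos(np.radians(14.4)),np.sin(np.radians(14.4))])
g=np.array([.4635,-.3565])+.025*u; print(g)
delta(o,[*g,.068],frame(14.4,0,1))
E
```

```text
[ 0.48771458 -0.35028275]
row [ 12.3   3.5 120.7] [-0.0115  0.0086 -0.001 ] rows>= 2.9
```

Call:
send_rows --moves '[[[12,3.5,40],[-0.0115,0.0086,0],85],[[12,3.5,80],[-0.0115,0.0086,0],85],[[12,3.5,105],[-0.0115,0.0086,0],72],[[12,3.5,116],[-0.0115,0.0086,0],72],[[12,3.5,120],[-0.0115,0.0086,0],72],[[12,3.5,120.5],[-0.0115,0.0086,0],72],[[12,3.5,120.5],[-0.0115,0.0086,0],72],[[12,3.5,120.5],[-0.0115,0.0086,0],72]]'

```text
clock: 4.62
eef_pos: [0.4893, -0.3511, 0.0701]
tool_rot: [-0.125, 0.992, -0.001, 0.001]
ft_force: [0.3, -0.3, -0.2]
grip_width: 0.0721
```

```bash
python3 - <<'E'
from h import *
from workcell import readout
o=readout.get_obs();print(o["eef_pos"],o["ft_force"],o["grip_width"])
delta(o,[.4877,-.3503,.068],frame(14.4,0,1))
E
```

```text
[ 0.48930021 -0.3510791   0.07009848] [ 0.30808481 -0.32723352 -0.2000058 ] 0.0720939914836161
row [1.4 1.2 2.1] [-0.0028  0.0024 -0.001 ] rows>= 0.1
```

Call:
send_rows --moves '[[[1.4,1.2,2.2],[-0.003,0.002,0],70],[[1.4,1.2,2.2],[-0.003,0.002,0],68],[[1.4,1.2,2.2],[-0.003,0.002,0],66],[[1.4,1.2,2.2],[-0.003,0.002,0],64],[[1.4,1.2,2.2],[-0.003,0.002,0],64]]'

```text
clock: 5.03
eef_pos: [0.4878, -0.3503, 0.0682]
tool_rot: [-0.125, 0.992, -0.0, 0.0]
ft_force: [0.6, 0.5, 0.6]
grip_width: 0.0642
```

Call:
send_rows --moves '[[[0,0,0.5],[0,0,0],60],[[0,0,0.5],[0,0,0],55],[[0,0,0.5],[0,0,0],50],[[0,0,0.5],[0,0,0],50],[[0,0,0.5],[0,0,0],50]]'

```text
clock: 5.45
eef_pos: [0.488, -0.3504, 0.0687]
tool_rot: [-0.125, 0.992, -0.0, 0.001]
ft_force: [-1.6, 1.1, 5.4]
grip_width: 0.0601
```

Call:
send_rows --moves '[[[0,0,0],[0,0,0],50],[[0,0,0],[0,0,0],50],[[0,0,0],[0,0,0],50]]'

```text
clock: 5.7
eef_pos: [0.488, -0.3505, 0.0688]
tool_rot: [-0.125, 0.992, -0.0, 0.001]
ft_force: [-0.0, 0.7, 1.1]
grip_width: 0.0598
```

Call:
send_rows --moves '[[[0,0,-5],[0,0,0],50],[[0,0,-15],[0,0,0],50],[[0,0,-30],[0,0,0],50],[[0,0,-50],[0,0,0],50],[[0,0,-70],[0,0,0],50],[[0,0,-80],[0,0,0],50],[[0,0,-80],[0,0,0],50],[[0,0,-80],[0,0,0],50]]'

```text
clock: 6.37
eef_pos: [0.4881, -0.3506, 0.1493]
tool_rot: [-0.125, 0.992, -0.001, 0.001]
ft_force: [-0.0, 0.8, -1.1]
grip_width: 0.06
```

```bash
python3 - <<'E'
from workcell import camera
import cv2,numpy as np
s=camera("scene")[:,:,::-1];w=camera("wrist")[:,:,::-1]
m=np.zeros((300,800,3),np.uint8);m[:,:400]=cv2.resize(w,(400,300));m[:,400:]=cv2.resize(s[200:400,270:537],(400,300))
cv2.imwrite("pics/g1.png",m)
E
```

```text
(no output)
```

View pics/g1.png

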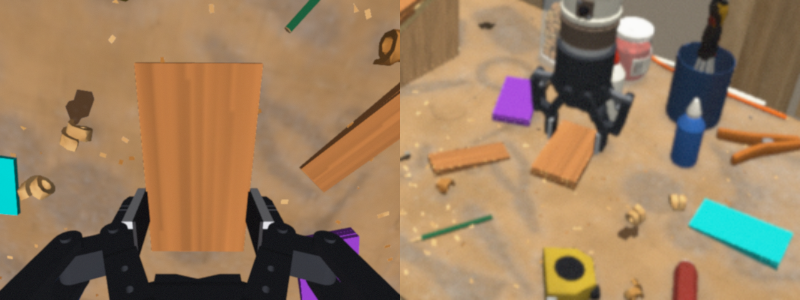

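Picture (wrist left, scene right): the shake is held by its thin half and lifted, looking level. In wrist pixels its butt edge runs (216,101)–(421,101) and its head edge (243,400)–(389,400). Next is its pose in the tool frame and the next moves.

```bash
python3 - <<'E'
from h import *
from workcell import readout,camera,get_calibration
np.set_printoptions(precision=4,suppress=True)
o=readout.get_obs(); c=get_calibration("wrist"); R=Rn.from_quat(o["tool_rot"])
print(o["ft_force"],o["ft_torque"])
for p,z in [((216,101),.0538),((421,101),.0538),((243,400),.0638),((389,400),.0638)]:
    X=ray(c,*p,o["eef_pos"][2]-z); print(R.inv().apply(X-o["eef_pos"]))
E
```

```text
[-0.9474 -0.0145 -1.6538] [0.001  0.0043 0.0184]
[ 0.0838 -0.0314  0.0538]
[0.0838 0.0301 0.0538]
[-0.035  -0.0323  0.0638]
[-0.0351  0.0291  0.0638]
```

```bash
cat >> h.py <<'E'
HB=np.array([.0845,-.001,.0688])
def place(bx,by,bz,pitch): 
    R=frame(YB,pitch,1); return course(bx,by,bz)-R.apply(HB),R
E
python3 - <<'E'
from h import *
from workcell import readout
o=readout.get_obs()
p,R=place(.054,0,.06,18.5); print(p)
delta(o,[.47,-.30,.33],Rn.from_quat(o["tool_rot"]))
o2=dict(o,eef_pos=np.array([.47,-.30,.33])); delta(o2,p+[0,0,.04],R)
E
```

```text
[0.54731981 0.1252016  0.31182327]
row [   4.3   52.8 -182.4] [0. 0. 0.] rows>= 4.6
row [-180.3  392.8  -21.5] [ 0.0499 -0.3206  0.3017] rows>= 10.4
```

Call:
send_rows --moves '[[[1,13,-40],[0,0,0],50],[[2,26,-80],[0,0,0],50],[[3,40,-120],[0,0,0],50],[[4,50,-155],[0,0,0],50],[[4,53,-180],[0,0,0],50],[[4,53,-182],[0,0,0],50],[[4,53,-182],[0,0,0],50]]'

```text
clock: 7.05
eef_pos: [0.4707, -0.2998, 0.3304]
tool_rot: [-0.125, 0.992, -0.0, 0.001]
ft_force: [0.3, -0.0, -1.1]
grip_width: 0.0602
```

Call:
send_rows --moves '[[[-13,28,-1.5],[0.004,-0.023,0.022],50],[[-29,63,-3],[0.008,-0.052,0.048],50],[[-45,98,-5],[0.013,-0.08,0.075],50],[[-61,133,-7],[0.017,-0.109,0.103],50],[[-77,168,-9],[0.022,-0.138,0.13],50],[[-93,203,-11],[0.026,-0.167,0.157],50],[[-109,238,-13],[0.03,-0.196,0.184],50],[[-125,273,-15],[0.035,-0.224,0.21],50],[[-141,308,-17],[0.039,-0.25,0.237],50],[[-157,343,-19],[0.043,-0.28,0.264],50],[[-172,375,-20.5],[0.048,-0.308,0.29],50],[[-180,393,-21.5],[0.05,-0.32,0.302],50]]'

```text
clock: 8.05
eef_pos: [0.5467, 0.1287, 0.348]
tool_rot: [0.025, 0.987, -0.005, 0.159]
ft_force: [-0.8, -0.4, -1.3]
grip_width: 0.0599
```

```bash
python3 - <<'E'
from h import *
from workcell import readout
o=readout.get_obs(); print(o["clock"],o["eef_pos"],o["grip_width"],o["ft_force"],o["joint_pos"])
p,R=place(.054,0,.06,18.5); delta(o,p,R)
E
```

```text
8.05 [0.546657   0.12873036 0.34800783] 0.05986347555857085 [-0.77850788 -0.40359399 -1.26216723] [ 0.27328926  0.1543154  -0.03090064  1.08166154 -0.10234318  0.30913882]
row [10.6 -3.4 34.6] [-0.001  -0.0027  0.0027] rows>= 0.9
```

Call:
send_rows --moves '[[[5,-3,17],[-0.001,-0.003,0.003],50],[[10,-3,31],[-0.001,-0.003,0.003],50],[[10.5,-3.4,34.5],[-0.001,-0.003,0.003],50],[[10.5,-3.4,34.5],[-0.001,-0.003,0.003],50],[[10.5,-3.4,34.5],[-0.001,-0.003,0.003],50]]'

```text
clock: 8.47
eef_pos: [0.5471, 0.1247, 0.3105]
tool_rot: [0.027, 0.987, -0.005, 0.159]
ft_force: [0.8, -0.3, -1.4]
grip_width: 0.0598
```

```bash
python3 - <<'E'
from h import *
from workcell import readout,camera,get_calibration
import pickle
o=readout.get_obs();c=get_calibration("wrist");w=camera("wrist")[:,:,::-1].copy()
cv2.imwrite("pics/w3.png",w); pickle.dump((o,c),open("w3.pkl","wb"))
print(o["eef_pos"],o["ft_force"])
p,R=place(.054,0,.06,18.5); delta(o,p,R)
for q in [(0,.036,.015),(0,-.036,.015),(.12,.036,.005),(.12,-.036,.005),(0,.036,0),(0,-.036,0)]: print(q,proj(c,course(*q)).round(1))
E
```

```text
[0.54714477 0.12472227 0.31047186] [ 0.76699972 -0.32748007 -1.41916436]
row [-0.6  0.5 -1.2] [-0.0011 -0.0025 -0.0006] rows>= 0.0
(0, 0.036, 0.015) [410.2 -47.3]
(0, -0.036, 0.015) [227.5 -46.8]
(0.12, 0.036, 0.005) [387.5 231.7]
(0.12, -0.036, 0.005) [249.7 231.9]
(0, 0.036, 0) [402.4 -35.5]
(0, -0.036, 0) [235.  -35.1]
```

View pics/w3.png

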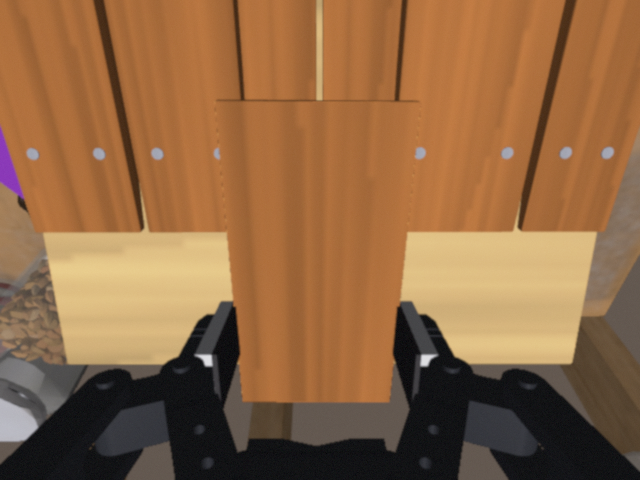

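The wrist view shows the thin-end row at 231.5 on both sides (predicted 231.8). The gap edges at row 0 are about 235 and 407 (predicted 231 and 406). So the frame is right to about 1 mm, and I'll shift y by +1 mm and descend.

```bash
python3 - <<'E'
from h import *
from workcell import readout
o=readout.get_obs()
for bz in (.02,.004,.001): p,R=place(.054,.001,bz,18.7); delta(o,p,R)
E
```

```text
row [ 1.5  1.4 39.4] [-0.0005 -0.0039 -0.001 ] rows>= 0.9
row [ 1.9  1.4 55.4] [-0.0005 -0.0039 -0.001 ] rows>= 1.3
row [ 2.   1.4 58.4] [-0.0005 -0.0039 -0.001 ] rows>= 1.4
```

Call:
send_rows --moves '[[[1,1,20],[0,-0.004,-0.001],50],[[1.5,1.4,36],[0,-0.004,-0.001],50],[[1.7,1.4,44],[0,-0.004,-0.001],50],[[1.8,1.4,49],[0,-0.004,-0.001],50],[[1.9,1.4,53],[0,-0.004,-0.001],50],[[1.9,1.4,53],[0,-0.004,-0.001],50]]'

```text
clock: 9.02
eef_pos: [0.5629, 0.1251, 0.2607]
tool_rot: [0.027, 0.986, -0.005, 0.162]
ft_force: [0.3, -0.6, -2.0]
grip_width: 0.06
```

```bash
python3 - <<'E'
from h import *
from workcell import readout
o=readout.get_obs();print(o["eef_pos"],o["ft_force"],o["grip_width"])
for bz in (.002,-.001): p,R=place(.054,.001,bz,18.7); delta(o,p,R)
E
```

```text
[0.56294082 0.12509598 0.26073091] [ 0.34340278 -0.59640179 -1.95669075] 0.06001474804893643
row [0.4 0.3 4.3] [-0.0007  0.0002 -0.0005] rows>= 0.1
row [0.4 0.3 7.3] [-0.0007  0.0002 -0.0005] rows>= 0.2
```

Call:
send_rows --moves '[[[0.4,0.3,2],[0,0,0],50],[[0.4,0.3,4],[0,0,0],50],[[0.4,0.3,5],[0,0,0],50],[[0.4,0.3,5],[0,0,0],50],[[0.4,0.3,5],[0,0,0],50]]'

```text
clock: 9.43
eef_pos: [0.5642, 0.1254, 0.2561]
tool_rot: [0.027, 0.986, -0.005, 0.163]
ft_force: [-0.6, 0.3, -0.8]
grip_width: 0.0601
```

Call:
send_rows --moves '[[[0,0,1],[0,0,0],50],[[0,0,2],[0,0,0],50],[[0,0,2],[0,0,0],50]]'

```text
clock: 9.68
eef_pos: [0.565, 0.1255, 0.2543]
tool_rot: [0.027, 0.986, -0.005, 0.163]
ft_force: [0.2, 0.8, -0.3]
grip_width: 0.0599
```

Call:
send_rows --moves '[[[0,0,1],[0,0,0],50],[[0,0,1.5],[0,0,0],50],[[0,0,1.5],[0,0,0],50]]'

```text
clock: 9.93
eef_pos: [0.5651, 0.1254, 0.254]
tool_rot: [0.027, 0.986, -0.004, 0.163]
ft_force: [-4.9, -0.5, 6.1]
grip_width: 0.0599
```

Contact at 6 N. Release gently, retract, look.

Call:
send_rows --moves '[[[0,0,0],[0,0,0],64],[[0,0,0],[0,0,0],70],[[0,0,0],[0,0,0],76],[[0,0,-3],[0,0,0],82],[[0,0,-10],[0,0,0],82],[[0,0,-30],[0,0,0],82],[[0,0,-60],[0,0,0],82],[[0,0,-70],[0,0,0],82],[[0,0,-70],[0,0,0],82]]'

```text
clock: 10.68
eef_pos: [0.5437, 0.1272, 0.3245]
tool_rot: [0.027, 0.986, -0.003, 0.167]
ft_force: [0.8, -0.1, 0.8]
grip_width: 0.082
```

```bash
python3 - <<'E'
from h import *
from workcell import readout,camera,get_calibration
o=readout.get_obs();c=get_calibration("wrist");w=camera("wrist")[:,:,::-1].copy()
cv2.imwrite("pics/w4.png",w)
print(o["clock"],o["eef_pos"],o["ft_force"])
for q in [(.054,.032,.015),(.054,-.030,.015),(.174,.032,.0095),(.174,-.030,.0095),(.12,.036,.005),(.12,-.036,.005)]: print(q,proj(c,course(*q)).round(1))
E
```

```text
10.6833 [0.54374639 0.12719745 0.3245158 ] [ 0.7915748  -0.07001211  0.78024084]
(0.054, 0.032, 0.015) [380.8  91.8]
(0.054, -0.03, 0.015) [249.1  92. ]
(0.174, 0.032, 0.0095) [367.8 307.4]
(0.174, -0.03, 0.0095) [263.2 307.6]
(0.12, 0.036, 0.005) [378.4 218.4]
(0.12, -0.036, 0.005) [248.5 218.7]
```

View pics/w4.png

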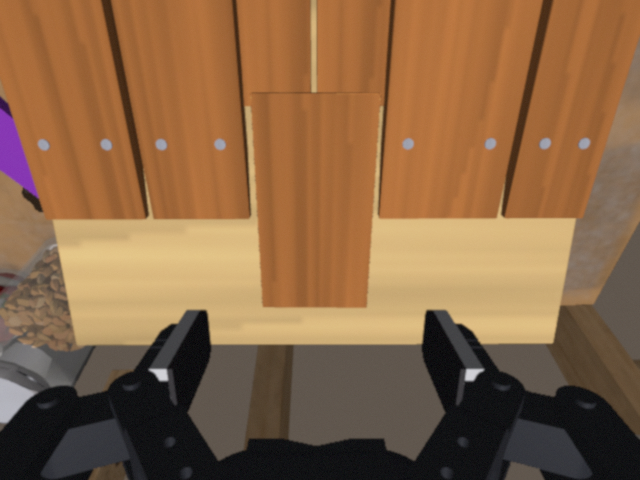

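The wrist view shows the shake in the gap: butt edge at row 92.5 (x ≈ 0.054), head at row 307. Its sides 252–380 sit centred between the gap edges, and it is straight. Next I'll push at the head with fingers 26 mm apart, tool normal to the deck.

```bash
cat >> h.py <<'E'
def tip(front,h,y=.001,pitch=22,L=.0724):
    """TCP pose with the finger's downhill face at course x=front, tips h above the deck"""
    R=frame(YB,pitch,1); x=front+.011; return course(x,y,.083*(x-.12)+h)-R.apply([0,0,L]),R
E
python3 - <<'E'
from h import *
from workcell import readout
o=readout.get_obs()
for h in (.03,.005): delta(o,*tip(.186,h))
E
```

```text
row [-53.7  -1.6  35.6] [ 0.0013 -0.052  -0.0005] rows>= 1.5
row [-52.8  -1.6  60.6] [ 0.0013 -0.052  -0.0005] rows>= 1.9
```

Call:
send_rows --moves '[[[-20,-1,5],[0,-0.03,0],60],[[-45,-1.6,15],[0.001,-0.052,0],40],[[-54,-1.6,30],[0.001,-0.052,0],26],[[-54,-1.6,35],[0.001,-0.052,0],26],[[-54,-1.6,40],[0.001,-0.052,0],26],[[-54,-1.6,40],[0.001,-0.052,0],26],[[-54,-1.6,40],[0.001,-0.052,0],26],[[-54,-1.6,40],[0.001,-0.052,0],26]]'

```text
clock: 11.4
eef_pos: [0.6067, 0.122, 0.3021]
tool_rot: [0.027, 0.981, -0.005, 0.191]
ft_force: [-0.5, -0.1, -0.3]
grip_width: 0.0261
```

```bash
python3 - <<'E'
from h import *
from workcell import readout
o=readout.get_obs();print(o["clock"],o["grip_width"],o["ft_force"])
for h in (.005,.001): delta(o,*tip(.186,h))
E
```

```text
11.4 0.02611141263548535 [-0.45834889 -0.13507957 -0.2925296 ]
row [ 1.8 -0.1 20.7] [ 0.0004 -0.0003 -0.0003] rows>= 0.5
row [ 2.2 -0.1 24.7] [ 0.0004 -0.0003 -0.0003] rows>= 0.6
```

Call:
send_rows --moves '[[[1,0,12],[0,0,0],26],[[1.8,0,19],[0,0,0],26],[[1.8,0,22],[0,0,0],26],[[1.8,0,24],[0,0,0],26],[[1.8,0,25],[0,0,0],26],[[1.8,0,25],[0,0,0],26],[[1.8,0,25],[0,0,0],26]]'

```text
clock: 11.98
eef_pos: [0.6145, 0.1216, 0.2786]
tool_rot: [0.027, 0.981, -0.005, 0.191]
ft_force: [-0.4, -0.1, -0.2]
grip_width: 0.0259
```

```bash
python3 - <<'E'
from h import *
from workcell import readout,camera
o=readout.get_obs();print(o["clock"],o["ft_force"],o["eef_pos"])
for f in (.186,.174,.160,.140,.124,.120): delta(o,*tip(f,.001))
E
```

```text
11.9833 [-0.38030879 -0.10757079 -0.22388605] [0.61451712 0.12163259 0.27864556]
row [ 0.6 -0.1  0. ] [ 0.0005  0.0003 -0.0003] rows>= 0.0
row [12.7 -0.1 -0. ] [ 0.0005  0.0003 -0.0003] rows>= 0.3
row [26.7 -0.1 -0.1] [ 0.0005  0.0003 -0.0003] rows>= 0.6
row [46.8 -0.1 -0.2] [ 0.0005  0.0003 -0.0003] rows>= 1.1
row [62.8 -0.1 -0.3] [ 0.0005  0.0003 -0.0003] rows>= 1.5
row [66.9 -0.1 -0.3] [ 0.0005  0.0003 -0.0003] rows>= 1.6
```

Call:
send_rows --moves '[[[5,0,0],[0,0,0],26],[[10,0,0],[0,0,0],26],[[13,0,0],[0,0,0],26],[[16,0,0],[0,0,0],26],[[20,0,0],[0,0,0],26],[[24,0,0],[0,0,0],26],[[28,0,0],[0,0,0],26],[[32,0,0],[0,0,0],26],[[36,0,0],[0,0,0],26],[[40,0,0],[0,0,0],26],[[42,0,0],[0,0,0],26],[[42,0,0],[0,0,0],26]]'

```text
clock: 12.98
eef_pos: [0.5751, 0.1238, 0.2627]
tool_rot: [0.027, 0.981, -0.005, 0.191]
ft_force: [-0.4, -0.6, -0.2]
grip_width: 0.0259
```

```bash
python3 - <<'E'
from h import *
from workcell import readout,camera,get_calibration
o=readout.get_obs();c=get_calibration("wrist");w=camera("wrist")[:,:,::-1].copy()
cv2.imwrite("pics/w5.png",w);print(o["clock"],o["ft_force"],o["eef_pos"])
for f in (.144,.124,.120): delta(o,*tip(f,.001))
for q in [(.12,.036,.005),(.12,-.036,.005),(.144,.03,.005),(.022,.03,.015),(.022,-.03,.015)]: print(q,proj(c,course(*q)).round(1))
E
```

```text
12.9833 [-0.35755252 -0.622094   -0.23564793] [0.57507154 0.1238087  0.26267671]
row [ 0.2 -0.1 -0.2] [ 0.0005 -0.0003 -0.0001] rows>= 0.0
row [20.2 -0.1 -0.3] [ 0.0005 -0.0003 -0.0001] rows>= 0.5
row [24.3 -0.1 -0.3] [ 0.0005 -0.0003 -0.0001] rows>= 0.6
(0.12, 0.036, 0.005) [413.8 237.9]
(0.12, -0.036, 0.005) [221.1 238.1]
(0.144, 0.03, 0.005) [392.8 293. ]
(0.022, 0.03, 0.015) [ 437.6 -104.3]
(0.022, -0.03, 0.015) [ 197.7 -103.9]
```

View pics/w5.png

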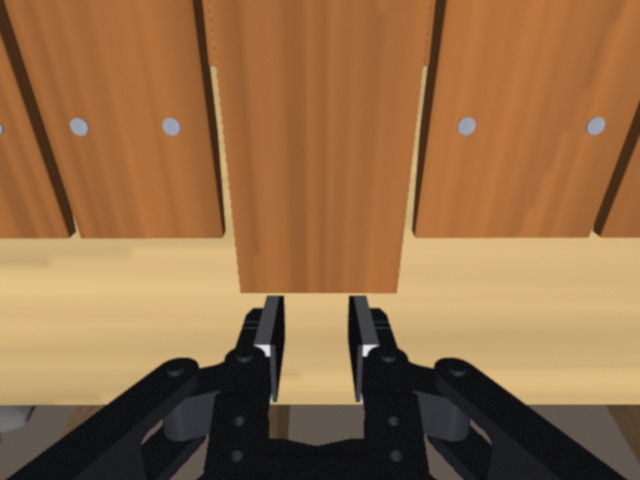

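The head is at row 293, exactly predicted for x = 0.144, and the shake is straight and centred (240–397 between 225 and 414). I'll push the remaining 24 mm slowly.

Call:
send_rows --moves '[[[3,0,0],[0,0,0],26],[[7,0,0],[0,0,0],26],[[11,0,0],[0,0,0],26],[[15,0,0],[0,0,0],26],[[19,0,0],[0,0,0],26],[[22,0,0],[0,0,0],26],[[24,0,0],[0,0,0],26],[[24,0,0],[0,0,0],26],[[24,0,0],[0,0,0],26]]'

```text
clock: 13.78
eef_pos: [0.553, 0.125, 0.2538]
tool_rot: [0.027, 0.981, -0.005, 0.191]
ft_force: [0.2, -1.1, -0.7]
grip_width: 0.0262
```

```bash
python3 - <<'E'
from h import *
from workcell import readout,camera,get_calibration
o=readout.get_obs();print(o["clock"],o["ft_force"],o["eef_pos"])
c=get_calibration("wrist");w=camera("wrist")[:,:,::-1].copy();cv2.imwrite("pics/w6.png",w)
delta(o,*tip(.12,.001))
# row of wood->deck transition (saturation drop) at columns in left neighbour, shake, right neighbour
S=cv2.cvtColor(w,cv2.COLOR_BGR2HSV)[:,:,1].astype(int)
for u in (120,160,190,250,320,380,450,480,520):
    col=S[150:330,u-2:u+3].mean(1); d=col[4:]-col[:-4]; print(u,150+2+d.argmin(),d.min())
E
```

```text
13.7833 [ 0.15554494 -1.05065825 -0.67842416] [0.55303683 0.12502861 0.25381634]
row [ 0.5 -0.1 -0.2] [ 0.0005 -0.     -0.0001] rows>= 0.0
120 295 -58.0
160 294 -56.400000000000006
190 294 -57.80000000000001
250 312 -61.199999999999996
320 291 -57.80000000000001
380 311 -67.80000000000001
450 193 -82.00000000000001
480 294 -59.20000000000002
520 294 -60.400000000000006
```

The head is about 3 px (~1.3 mm) past the neighbours' thin ends, well within tolerance. Back off uphill, rise, verify.

Call:
send_rows --moves '[[[-5,0,-1],[0,0,0],26],[[-15,0,-10],[0,0,0],26],[[-20,0,-35],[0,0,0],26],[[-20,0,-70],[0,0,0],26],[[0,0,-105],[0,0,0],26],[[30,0,-125],[0,0,0],26],[[60,0,-130],[0,0,0],26],[[90,0,-130],[0,0,0],26],[[100,0,-130],[0,0,0],26],[[100,0,-130],[0,0,0],26],[[100,0,-130],[0,0,0],26]]'

```text
clock: 14.75
eef_pos: [0.4128, 0.1329, 0.3378]
tool_rot: [0.026, 0.981, -0.005, 0.192]
ft_force: [-0.4, 0.2, 0.5]
grip_width: 0.0263
```

```bash
python3 - <<'E'
from h import *
from workcell import readout,camera,get_calibration
o=readout.get_obs();print(o["clock"],o["ft_force"],o["eef_pos"])
c=get_calibration("wrist");w=camera("wrist")[:,:,::-1].copy();s=camera("scene")[:,:,::-1]
for q in [(0,.036,.015),(0,-.036,.015),(0,.03,0),(.12,.036,.005),(.12,-.036,.005)]: print(q,proj(c,course(*q)).round(1))
m=np.zeros((480,800,3),np.uint8);m[:,:480]=w[:,80:560];m[:320,480:]=cv2.resize(s[130:240,170:280],(320,320),interpolation=cv2.INTER_CUBIC)
cv2.imwrite("pics/f1.png",m)
E
```

```text
14.75 [-0.39174629  0.20316087  0.52509481] [0.41279495 0.13294836 0.33777446]
(0, 0.036, 0.015) [372.1 187.5]
(0, -0.036, 0.015) [260.1 187.7]
(0, 0.03, 0) [360.4 181.2]
(0.12, 0.036, 0.005) [361.8 330.6]
(0.12, -0.036, 0.005) [270.6 330.7]
```

View pics/f1.png

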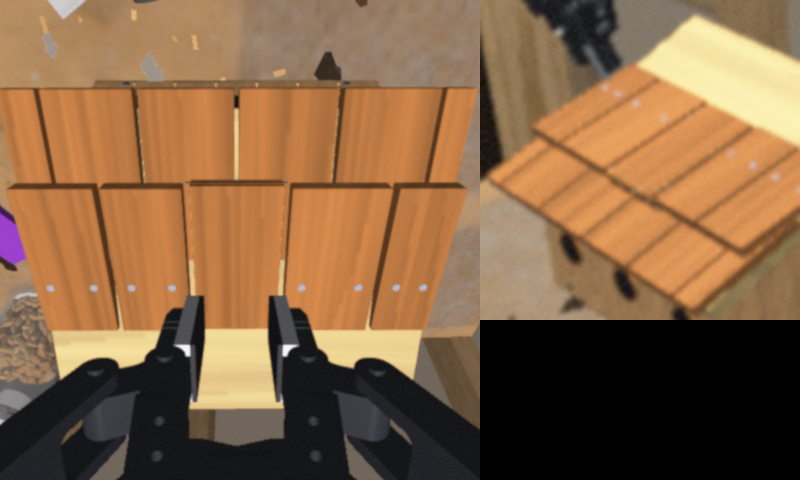

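Final picture: the shake fills the gap, straight, with its butt edge at row ~184.5 against 187 for the neighbours, i.e. about 1.5 mm below the line (limit 5 mm). The scene crop shows its top flush with theirs, and nothing touches the robot, so I'm handing in.

```bash
python3 -c "
from workcell import order
print(order.job_done())"
```

```text
the job is handed in; nothing more can be done
None
```

The wide shake is in the gap and the job is handed in at about 14.9 s of the 50 s allowed. No verdict was reported, so the numbers below are my own measurements from the camera.

- **Grasp:** The first attempt failed. The fingertips rode up onto the shake with about 14 N, but the shake did not move. A deeper grasp, 25 mm from the middle towards the thin end, held.
- **Laying:** I set it down thin end uphill with the thick end about 54 mm above the pencil line, over the first course. A wrist picture after release showed it centred and straight.
- **Sliding:** I pushed it down by its thin end with the fingers 26 mm apart, then backed the arm clear.

**Last checks:**
- **Position:** The thick end lies about 1.5 mm past the line (limit 5 mm). Both the thick-end and thin-end views agree on this small overshoot.
- **Fit:** It is straight, within about 1 mm of the gap's middle by eye, and looks flush with its neighbours. I judged flatness from the pictures only and did not measure the angle.
- **Clearance:** The wrist force was near zero with the arm clear. I never touched the narrow shake or the purple and turquoise look-alikes.

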